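Face up the bottle display by height

ROBOT

A 6-joint arm with a two-finger parallel gripper is mounted at the origin on the work surface. World frame = base frame: x ahead of the robot, y to its left, z up, the work surface at z = 0. Lengths are in m, angles in rad, forces in N, time in s.
With the tool pointing down it reaches from about 0.3 to 0.775 m from the base axis. Payload 14.6 kg.
Tool frame: the origin (TCP) lies at the very end of the fingers, on their centre line; the grasp point (between the pads) lies 19 mm behind it; z points along the fingers, y is the direction in which the jaws open and shut (so a half turn about z gives the same grasp; the last joint's range is limited). The gripper opens to 94 mm and grips with 3 to 60 N. Pads are 16 mm wide; open, the fingers measure 119 mm over their backs; the gripper's body (75 mm by 177 mm) begins 78 mm behind the grasp point.
Start: joints at [1.053, 0.3, 1.521, -0, 1.321, -0.067], TCP at [0.24, 0.495, 0.205] pointing down, gripper open.
Joint ranges: [-3.03, 3.03], [-0.79, 2.21], [0.23, 2.52], [-1.04, 4.18], [0, 3.07], [-2.55, 2.55]. Speed limits (rad/s): [2.22, 2.22, 2.57, 3.14, 3.14, 3.14].

INTERFACE

Orientations are given as [roll, pitch, yaw] about the fixed x, y, z axes, in that order (R = Rz(yaw) Ry(pitch) Rx(roll)).
In Python, from station import ctrl, eyes gives the robot as it stands.
- The arm moves only by the tool jog_arm, never from a script. Its argument "moves" is a list of rows, each a list of 3 entries, a list of its own where there are three numbers: the shift along the world's x, y, z in mm, then the turn, a rotation vector about the world's x, y, z in units of 5 degrees (1.0 is 5 degrees), then the finger opening in mm, from 0 to 94. In form: [[[tx, ty, tz], [wx, wy, wz], jaw], ...]. A call has 1 to 5 rows; each row is the pose to reach, as a shift and turn from the pose commanded when the call began; what a row does not reach only later rows make up. A row lasts 1/12 s, in which the tool goes at most 41.7 mm and 7.16 degrees, less where a joint would pass 70% of its speed; a pose out of reach is approached as far as the arm can. A call with a gripper value outside its range is refused whole. The fingers move at their own pace and stop on an object; "squeeze" is the grip in N (left out, the last holds). Time passes only in rows, so rows that repeat a pose let the fingers close. It gives the time, the measured TCP pose, the force and the opening at its end, in the units of the state.
- ctrl.get_obs(): the state, without advancing time (a new reading comes with each control period).
- eyes.camera(name): name is "scene" or "top" or "wrist"; returns a dict with "frame" (480x640x3 uint8, red, green, blue), "vertical_fov" (degrees; the focal length in pixels is half the picture's height over the tangent of half this angle, whatever the lens; pixels are square), "cx", "cy" (the principal point, pixels), "eye" and "attitude" of the camera in the world; the wrist camera has in their place "hand_eye" (4x4, takes a point from camera to tool coordinates, whose origin is the TCP and whose axes are the flange's). Camera axes: x right, y down, z forward; pixel columns grow to the right and rows downward; lengths in m; the calibration is good to about 2 mm. A picture is of the moment at which its call begins: read the wrist's pose just before it. There is no depth.
- ctrl.hand_in(): hands the job in, once; it reports no verdict.
The state is a dict: "time_s": time; "qpos": joint angles; "joint_vel": joint speeds; "tau": joint torques, N m; "ee_pos": TCP position; "eef_rot": TCP orientation; "force": force on the tool from outside, world axes, zero at the start; "moment": the same for the moment, N m; "grip_width": finger opening in m.
Only numpy, scipy, OpenCV 4.12 (cv2) and the standard library are available. Lean on these libraries where they do the work, as an engineer would, in place of code of your own. Each camera call takes 0.05 s, during which the arm holds its last target.

TASK

Line up the four white, blue-capped bottles by height on the low display step, each standing upright on the centre of its own round mark: the tallest on the mark next to the red ticket holder, then shorter and shorter along the row to the shortest at the other end. Do not knock any of these bottles over, and let go of them all at the end.

Things in the scene. Friction and masses are not known exactly. Their poses are not given: they have to be found in the camera images.
- bottle_xl_center (a point): centre (half-way up, on the axis) of the tallest bottle: a straight round plastic bottle, 145 mm tall and 48 mm in diameter over its whole height, white with a pale blue band and a blue cap (top 22 mm, same diameter, fixed). Stands loose and upright at the start; z axis up along the bottle; roughly 200 g
- bottle_l_center (a point): centre (half-way up, on the axis) of the second tallest bottle: a straight round plastic bottle, 120 mm tall and 44 mm in diameter over its whole height, white with a pale blue band and a blue cap (top 22 mm, same diameter, fixed). Stands loose and upright at the start; z axis up along the bottle; roughly 150 g
- bottle_m_center (a point): centre (half-way up, on the axis) of the third tallest bottle: a straight round plastic bottle, 95 mm tall and 41 mm in diameter over its whole height, white with a pale blue band and a blue cap (top 22 mm, same diameter, fixed). Stands loose and upright at the start; z axis up along the bottle; roughly 100 g
- bottle_s_center (a point): centre (half-way up, on the axis) of the shortest bottle: a straight round plastic bottle, 70 mm tall and 38 mm in diameter over its whole height, white with a pale blue band and a blue cap (top 22 mm, same diameter, fixed). Stands loose and upright at the start; z axis up along the bottle; roughly 60 g
- mark_a: round black mark with a yellow rim, 64 mm across, flat on the top of the display step (a fixed dark wooden board 100 x 460 mm, 20 mm high); next to one end of the step. Origin: its centre, on the step's top surface. Its y axis runs along the row (from mark_a towards mark_d), x across it, z up. Marks are 90 mm apart
- mark_b: round black mark with a yellow rim, 64 mm across, flat on the top of the display step (a fixed dark wooden board 100 x 460 mm, 20 mm high); between mark_a and mark_c. Origin: its centre, on the step's top surface. Its y axis runs along the row (from mark_a towards mark_d), x across it, z up. Marks are 90 mm apart
- mark_c: round black mark with a yellow rim, 64 mm across, flat on the top of the display step (a fixed dark wooden board 100 x 460 mm, 20 mm high); between mark_b and mark_d. Origin: its centre, on the step's top surface. Its y axis runs along the row (from mark_a towards mark_d), x across it, z up. Marks are 90 mm apart
- mark_d: round black mark with a yellow rim, 64 mm across, flat on the top of the display step (a fixed dark wooden board 100 x 460 mm, 20 mm high); next to the other end of the step. Origin: its centre, on the step's top surface. Its y axis runs along the row (from mark_a towards mark_d), x across it, z up. Marks are 90 mm apart
- red_holder: red ticket holder, fixed on the display step 70 mm beyond the first or the last mark (which end changes; a like holder in grey stands at the other end): a foot 50 x 24 x 12 mm with a thin upright blade, 57 mm tall in all. Origin: centre of its underside, on the step's top surface; its orientation means nothing
There are look-alikes about, which are no part of the job. What is shaped like the part that bears bottle_s_center but brown or turquoise is not meant. Leave any yellow look-alike of the part that bears bottle_m_center alone.

How it is judged:
At the end, for the whole second after the job is handed in: The tallest bottle stands on the mark beside the red holder, then the others by falling height along the row: each axis within 14 mm of its mark's centre, upright within 0.1 rad, on the step (height within 6 mm), slower than 0.02 m/s and released (((horizontal distance between red_holder and mark_a below 0.12 m and horizontal distance between bottle_xl_center and mark_a below 0.014 m and horizontal distance between bottle_l_center and mark_b below 0.014 m and horizontal distance between bottle_m_center and mark_c below 0.014 m and horizontal distance between bottle_s_center and mark_d below 0.014 m) or (horizontal distance between red_holder and mark_d below 0.12 m and horizontal distance between bottle_xl_center and mark_d below 0.014 m and horizontal distance between bottle_l_center and mark_c below 0.014 m and horizontal distance between bottle_m_center and mark_b below 0.014 m and horizontal distance between bottle_s_center and mark_a below 0.014 m)) and z of bottle_xl_center in the frame of mark_a between 0.0665 and 0.0785 m and angle between each of bottle_xl_center, bottle_l_center, bottle_m_center, bottle_s_center's own z axis and vertical below 0.1 rad and linear speed of each of bottle_xl, bottle_l, bottle_m, bottle_s below 0.02 m/s and z of bottle_l_center in the frame of mark_a between 0.054 and 0.066 m and z of bottle_m_center in the frame of mark_a between 0.0415 and 0.0535 m and z of bottle_s_center in the frame of mark_a between 0.029 and 0.041 m); the robot touches nothing.
It fails at once if the tallest bottle is knocked over (leans more than 0.8 rad) (angle between bottle_xl_center's own z axis and vertical above 0.8 rad).
It fails at once if the second tallest bottle is knocked over (leans more than 0.8 rad) (angle between bottle_l_center's own z axis and vertical above 0.8 rad).
It fails at once if the third tallest bottle is knocked over (leans more than 0.8 rad) (angle between bottle_m_center's own z axis and vertical above 0.8 rad).
It fails at once if the shortest bottle is knocked over (leans more than 0.8 rad) (angle between bottle_s_center's own z axis and vertical above 0.8 rad).
It also fails if it takes over 115 s, if anything falls off the work surface, if the arm or the gripper's body presses on something with over 40 N, if the wrist force passes 120 N, or if a joint passes its speed limit or range.

## Working session

There is one attempt and no reset: what is moved stays moved. The work goes in short steps, Python scripts to look and compute and a tool call to move; the robot and the scene stay as the last step left them, time stands still between calls to the robot, and variables do not carry over. Pictures are saved under pics/ and viewed, and the job is handed in when it is done.

Besides the shell and the picture viewer there is one more tool, called as a command line: name --argument value ..., lists and objects as JSON in quotes. jog_arm: Moves the arm, as the interface text tells. Its arguments: {"type":"object","properties":{"moves":{"type":"array","items":{"type":"array"}},"squeeze":{"type":"number"}},"required":["moves"]}

```bash
mkdir -p pics; python3 - <<'E'
from station import ctrl, eyes
import cv2
o=ctrl.get_obs(); print(o)
for n in ["scene","top","wrist"]:
    c=eyes.camera(n); cv2.imwrite(f"pics/{n}0.png",c["frame"][:,:,::-1])
    print({k:v for k,v in c.items() if k!="frame"})
E
```

```text
{'time_s': 0.0, 'qpos': array([ 1.05341942e+00,  3.00505439e-01,  1.52157606e+00, -5.40622993e-06,
        1.32067169e+00, -6.65759405e-02]), 'joint_vel': array([-0.00069352,  0.00094892,  0.00079072,  0.00157157,  0.00042597,
        0.00065748]), 'tau': array([ 1.52254630e-03, -5.31798720e+01, -3.52737129e+01,  7.09382258e-02,
        2.43862916e-02, -9.44569138e-05]), 'ee_pos': array([0.23949371, 0.49483669, 0.20486961]), 'eef_rot': array([-3.14043434e+00, -7.19818507e-05,  2.69079298e+00]), 'force': array([ 0.27749262, -0.4314012 , -0.92277093]), 'moment': array([0.02640409, 0.04326944, 0.02342229]), 'grip_width': 0.09393498778924357}
{'vertical_fov': 47.77472336679429, 'cx': 312.931263433844, 'cy': 239.01337518591768, 'eye': array([ 1.10606699, -0.57337794,  0.68661618]), 'attitude': array([-2.20432945,  0.01144389,  0.73151645])}
{'vertical_fov': 47.489528417363694, 'cx': 319.3388660057826, 'cy': 235.76419766646137, 'eye': array([0.34264337, 0.02723553, 1.18015462]), 'attitude': array([-2.97876357,  0.02157345, -1.57726813])}
{'vertical_fov': 70.82358459820242, 'cx': 324.4370977697878, 'cy': 245.39500675101263, 'hand_eye': array([[ 1.30645799e-03, -9.68794548e-01, -2.47861689e-01,
         7.22552235e-02],
       [ 9.99999081e-01,  1.17617565e-03,  6.73699247e-04,
        -1.72048806e-03],
       [-3.61147275e-04, -2.47862342e-01,  9.68795195e-01,
        -1.79495019e-01],
       [ 0.00000000e+00,  0.00000000e+00,  0.00000000e+00,
         1.00000000e+00]])}
```

View pics/scene0.png

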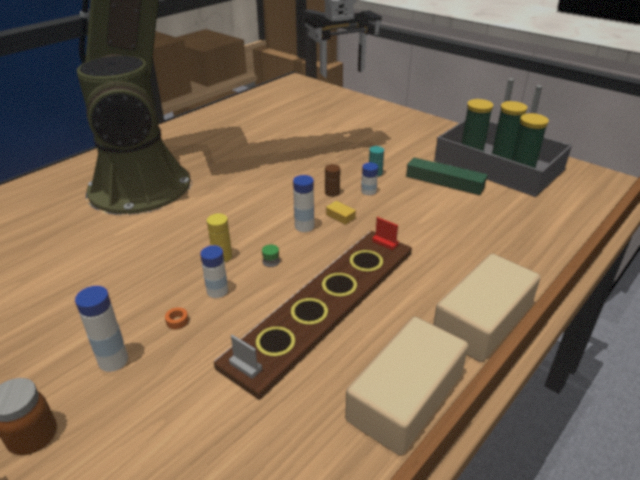

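View pics/top0.png

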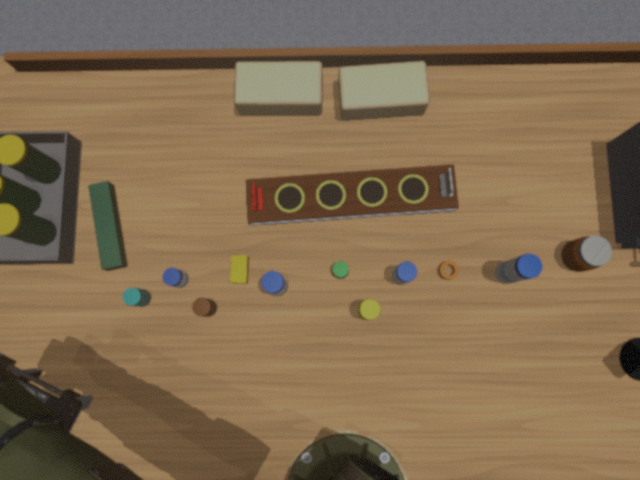

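View pics/wrist0.png

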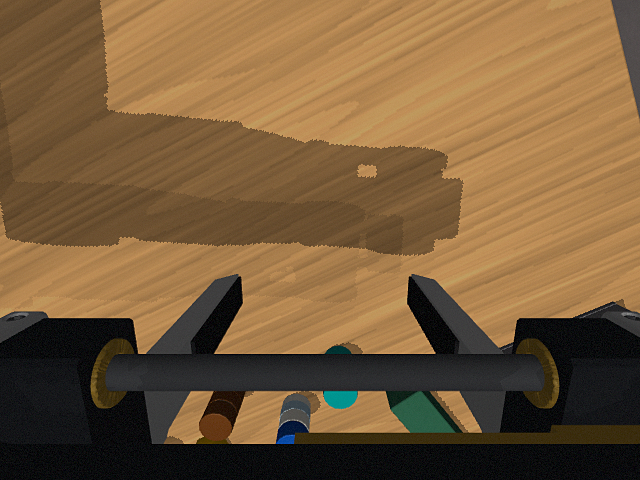

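The top view (up = +x, left = +y) shows the blue caps at about (173,277) S, (272,283) L, (405,272) M and (528,266) XL. The marks run from (290,198) to (413,188), with the red holder at the left end (257,197). In the scene view the blue caps are at (370,170), (303,183), (212,255) and (95,298). Next I'll measure all of these.

```bash
cat > h.py <<'E'
import numpy as np, cv2
from scipy.spatial.transform import Rotation as R
from station import ctrl, eyes
def cam(n):
    o=ctrl.get_obs(); c=eyes.camera(n)
    f=240/np.tan(np.radians(c["vertical_fov"])/2)
    if n=="wrist":
        T=np.eye(4);T[:3,:3]=R.from_euler('xyz',o["eef_rot"]).as_matrix();T[:3,3]=o["ee_pos"]
        T=T@c["hand_eye"];Rm,e=T[:3,:3],T[:3,3]
    else: Rm,e=R.from_euler('xyz',c["attitude"]).as_matrix(),c["eye"]
    return dict(img=c["frame"],f=f,c=np.array([c["cx"],c["cy"]]),R=Rm,e=e)
def ray(C,uv):
    uv=np.atleast_2d(uv); d=np.c_[(uv-C["c"])/C["f"],np.ones(len(uv))]
    return d@C["R"].T
def plane(C,uv,z):
    d=ray(C,uv); return C["e"]+d*((z-C["e"][2])/d[:,2])[:,None]
def proj(C,p):
    q=(np.atleast_2d(p)-C["e"])@C["R"]; return q[:,:2]/q[:,2:]*C["f"]+C["c"]
def mask(C,lo,hi):
    return cv2.inRange(cv2.cvtColor(C["img"],cv2.COLOR_RGB2HSV),lo,hi)
def conts(m,amin=40):
    cs,_=cv2.findContours(m,cv2.RETR_EXTERNAL,cv2.CHAIN_APPROX_NONE)
    return [c for c in cs if cv2.contourArea(c)>amin]
BL=((108,120,70),(125,255,255)); YE=((22,80,90),(38,255,255))
def topface(C,c,z,r):
    # outline of cap: back-project on plane of cap top, fit circle
    h=cv2.convexHull(c)
    return plane(C,h[:,0,:].astype(float),z)
E
python3 - <<'E'
from h import *
for n in ["top","scene"]:
    C=cam(n)
    print(n)
    for c in conts(mask(C,*BL)):
        m=cv2.moments(c);u=np.array([m['m10'],m['m01']])/m['m00']
        print('blue',u.round(1),cv2.contourArea(c),cv2.boundingRect(c),plane(C,u,.1).round(3))
    for c in conts(mask(C,*YE)):
        e=cv2.fitEllipse(c);print('yel',np.round(e[0],1),np.round(e[1],1),plane(C,e[0],.02).round(4))
    for nm,hs in [('red',[(0,170,110),(5,255,255)])]:
        for c in conts(mask(C,*hs)): 
            m=cv2.moments(c);u=np.array([m['m10'],m['m01']])/m['m00'];print(nm,u.round(1),plane(C,u,.05).round(3))
E
```

```text
top
blue [272.  281.6] 256.0 (263, 273, 19, 19) [[0.429 0.144 0.1  ]]
blue [171.5 276.5] 159.0 (164, 269, 16, 16) [[0.441 0.345 0.1  ]]
blue [406.2 271.4] 214.0 (398, 263, 18, 18) [[ 0.447 -0.122  0.1  ]]
blue [528.6 265.8] 404.0 (517, 255, 24, 23) [[ 0.456 -0.363  0.1  ]]
yel [369.2 309.1] [20.6 22. ] [[ 0.376  -0.0528  0.02  ]]
yel [238.4 268.8] [18.9 32.8] [[0.4634 0.2247 0.02  ]]
yel [  8.  218.5] [20.  34.6] [[0.5786 0.734  0.02  ]]
yel [289.3 197.4] [29.3 29.9] [[0.619  0.1161 0.02  ]]
yel [330.4 194.5] [29.3 29.7] [[0.6245 0.0262 0.02  ]]
yel [371.7 191.4] [29.3 30. ] [[ 0.6303 -0.0637  0.02  ]]
yel [412.9 188.4] [29.  30.2] [[ 0.6359 -0.1534  0.02  ]]
yel [ 11.  149.2] [26.1 32.6] [[0.7369 0.741  0.02  ]]
red [257.1 198.4] [[0.61  0.182 0.05 ]]
scene
blue [ 91.  297.2] 467.0 (76, 287, 31, 24) [[ 0.404 -0.335  0.1  ]]
blue [211.4 252.9] 197.0 (202, 246, 20, 15) [[ 0.459 -0.133  0.1  ]]
blue [302.7 181.2] 144.5 (294, 176, 18, 13) [[0.411 0.158 0.1  ]]
blue [370.5 167.8] 101.0 (364, 162, 14, 13) [[0.485 0.299 0.1  ]]
yel [275.  340.8] [28.8 38.9] [[ 0.6369 -0.1563  0.02  ]]
yel [308.9 310.6] [25.5 36.6] [[ 0.631  -0.0663  0.02  ]]
yel [339. 284.] [22.6 34.7] [[0.6255 0.0234 0.02  ]]
yel [366.  260.2] [20.3 33. ] [[0.62   0.1131 0.02  ]]
yel [219.  232.1] [18.7 50.2] [[ 0.3271 -0.0155  0.02  ]]
yel [340.1 208.1] [ 9.3 25.3] [[0.4618 0.2245 0.02  ]]
yel [525.1 114.3] [15.5 50.4] [[0.552 0.983 0.02 ]]
yel [479.8 105. ] [11.9 24.5] [[0.4155 0.96   0.02  ]]
red [385.6 233.4] [[0.619 0.177 0.05 ]]
```

```bash
python3 - <<'E'
from h import *
H=dict(XL=.145,L=.12,M=.095,S=.07)
A=cam("top");B=cam("scene")
BB=((105,90,25),(128,255,255))
out={}
for C,order in((A,["S","L","M","XL"]),(B,["XL","M","L","S"])):
    cs=conts(mask(C,*BB))
    L=[]
    for c in cs:
        c=cv2.convexHull(c);m=cv2.moments(c);L.append((m['m10']/m['m00'],m['m01']/m['m00'],cv2.boundingRect(c),m['m00']))
    L.sort(); print(L)
    L=[l for l in L if l[3]>80 and l[3]<1000]
    for n,l in zip(order,L[-4:] if C is A else L[:4]):
        out.setdefault(n,[]).append((C,l[:2],plane(C,l[:2],H[n]-.011)[0]))
for n,v in out.items():
    e1,e2=A["e"],B["e"];d1,d2=ray(A,v[0][1])[0],ray(B,v[1][1])[0]
    s=np.linalg.lstsq(np.c_[d1,-d2],e2-e1,rcond=None)[0]
    p=(e1+s[0]*d1+e2+s[1]*d2)/2
    print(n,v[0][2].round(4),v[1][2].round(4),'tri',p.round(4),'exp z',H[n]-.011)
for n,C in(("t",A),("s",B)):
    cv2.imwrite(f"pics/m{n}.png",mask(C,*BB))
E
```

```text
[(171.75566750629724, 276.42485306465153, (164, 269, 17, 16), 198.5), (272.14425553838225, 281.8387429160227, (262, 272, 21, 21), 323.5), (406.1155810983397, 271.2905491698595, (397, 262, 19, 19), 261.0), (528.4709581945986, 265.73325934147243, (516, 254, 26, 24), 450.5)]
[(35.1727906538534, 11.4495948746938, (0, 0, 83, 31), 1769.0), (42.70278274025075, 106.31112291374953, (0, 37, 95, 144), 10355.5), (92.01642512077294, 300.2644927536232, (76, 287, 32, 28), 690.0), (211.50026413100898, 255.31642894875856, (201, 246, 21, 20), 315.5), (302.9287749287749, 183.23789173789172, (294, 176, 19, 16), 234.0), (370.10272536687626, 168.85429769392033, (363, 162, 15, 15), 159.0)]
S [0.4448 0.3563 0.059 ] [0.4446 0.3556 0.059 ] tri [0.4446 0.3561 0.0589] exp z 0.05900000000000001
L [0.4279 0.1426 0.109 ] [0.4282 0.1405 0.109 ] tri [0.4275 0.1422 0.1082] exp z 0.109
M [ 0.4489 -0.1241  0.084 ] [ 0.4476 -0.1251  0.084 ] tri [ 0.4484 -0.1247  0.0843] exp z 0.084
XL [ 0.4527 -0.3505  0.134 ] [ 0.4521 -0.3514  0.134 ] tri [ 0.4524 -0.351   0.134 ] exp z 0.13399999999999998
```

Triangulation agrees with the given cap heights within 1 mm for all four bottles, and the marks come out 90.0 mm apart. I'll start with the shortest bottle, jaws set across the row.

jog_arm --moves '[[[20, -15, 0], [0, 0, -1.2], 80], [[50, -35, 0], [0, 0, -2.4], 80], [[80, -55, 0], [0, 0, -3.6], 80], [[110, -75, 0], [0, 0, -4.8], 80], [[130, -90, 0], [0, 0, -6], 80]]'

```text
time_s: 0.77
ee_pos: [0.3716, 0.4034, 0.2054]
eef_rot: [3.142, 0.0, 2.161]
force: [-0.2, 1.0, 0.1]
grip_width: 0.0797
```

jog_arm --moves '[[[20, -12, 0], [0, 0, -1.2], 80], [[40, -24, 0], [0, 0, -2.4], 80], [[60, -36, 0], [0, 0, -3.6], 80], [[75, -49, 0], [0, 0, -4.8], 80], [[75, -49, 0], [0, 0, -6.1], 80]]'

```text
time_s: 1.18
ee_pos: [0.4468, 0.354, 0.2052]
eef_rot: [3.142, 0.001, 1.627]
force: [-0.5, -0.2, 0.7]
grip_width: 0.0802
```

jog_arm --moves '[[[0, 0, -20], [0, 0, 0], 80], [[0, 0, -50], [0, 0, 0], 80], [[0, 0, -80], [0, 0, 0], 80], [[0, 0, -80], [0, 0, 0], 80]]'

```text
time_s: 1.52
ee_pos: [0.4426, 0.3545, 0.1202]
eef_rot: [-3.135, 0.004, 1.635]
force: [-0.6, -0.5, -1.8]
grip_width: 0.0801
```

```bash
python3 - <<'E'
from h import *
C=cam("wrist");cv2.imwrite("pics/w1.png",C["img"][:,:,::-1]);print(ctrl.get_obs()["ee_pos"])
print(proj(C,[[.4447,.356,.07]]))
E
```

```text
[0.44358584 0.35525952 0.12339022]
[[329.71771832 259.40932798]]
```

View pics/w1.png

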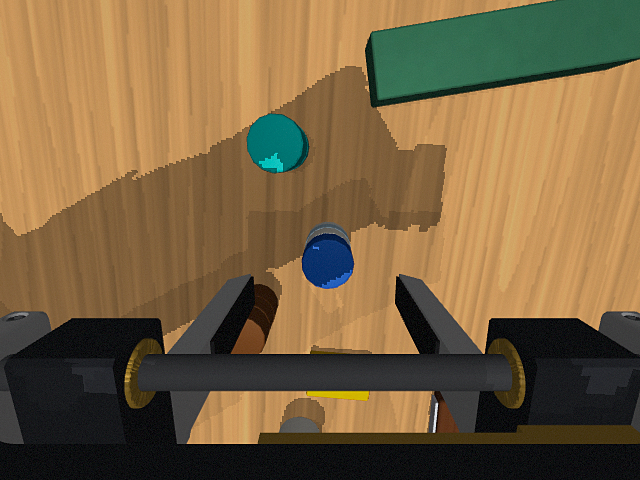

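The cap appears at (328,262), against a prediction of (330,259), so the tool is centred. The brown look-alike is clear of the fingers' path. I'll go down and grip.

jog_arm --moves '[[[0, 1, -30], [0, 0, 0], 70], [[0, 1, -60], [0, 0, 0], 70], [[0, 1, -90], [0, 0, 0], 70], [[0, 1, -100], [0, 0, 0], 70], [[0, 1, -100], [0, 0, 0], 70]]'

```text
time_s: 1.98
ee_pos: [0.4444, 0.3569, 0.0249]
eef_rot: [-3.14, 0.001, 1.635]
force: [0.2, 0.5, 0.2]
grip_width: 0.0702
```

jog_arm --moves '[[[0, 0, 0], [0, 0, 0], 50], [[0, 0, 0], [0, 0, 0], 40], [[0, 0, 0], [0, 0, 0], 30], [[0, 0, 0], [0, 0, 0], 25], [[0, 0, 0], [0, 0, 0], 25]]' --squeeze 15

```text
time_s: 2.4
ee_pos: [0.445, 0.3573, 0.0264]
eef_rot: [3.14, -0.001, 1.635]
force: [-0.0, 0.7, -0.3]
grip_width: 0.0402
```

jog_arm --moves '[[[0, 0, 0], [0, 0, 0], 25], [[0, 0, 5], [0, 0, 0], 25], [[0, 0, 15], [0, 0, 0], 25], [[0, 0, 30], [0, 0, 0], 25], [[0, 0, 30], [0, 0, 0], 25]]'

```text
time_s: 2.82
ee_pos: [0.4457, 0.3579, 0.0585]
eef_rot: [3.138, -0.002, 1.635]
force: [0.6, -0.5, -0.3]
grip_width: 0.0376
```

jog_arm --moves '[[[5, -10, 25], [0, 0, 0], 25], [[12, -30, 50], [0, 0, 0], 25], [[22, -55, 70], [0, 0, 0], 25], [[33, -85, 70], [0, 0, 0], 25], [[45, -115, 70], [0, 0, 0], 25]]'

```text
time_s: 3.23
ee_pos: [0.4902, 0.2412, 0.1268]
eef_rot: [3.139, -0.001, 1.636]
force: [0.4, -0.2, -1.1]
grip_width: 0.038
```

jog_arm --moves '[[[11, -30, 0], [0, 0, 0], 25], [[22, -60, 0], [0, 0, 0], 25], [[33, -90, 0], [0, 0, 0], 25], [[44, -120, 0], [0, 0, 0], 25], [[55, -150, 0], [0, 0, 0], 25]]'

```text
time_s: 3.65
ee_pos: [0.5449, 0.0905, 0.1255]
eef_rot: [3.141, -0.0, 1.635]
force: [0.7, -0.2, -1.0]
grip_width: 0.0376
```

jog_arm --moves '[[[11, -30, 0], [0, 0, 0], 25], [[22, -60, 0], [0, 0, 0], 25], [[33, -90, 0], [0, 0, 0], 25], [[44, -120, 0], [0, 0, 0], 25], [[55, -145, 0], [0, 0, 0], 25]]'

```text
time_s: 4.07
ee_pos: [0.5999, -0.0551, 0.1254]
eef_rot: [-3.142, 0.0, 1.634]
force: [0.4, 0.3, -0.5]
grip_width: 0.0378
```

jog_arm --moves '[[[10, -30, 0], [0, 0, 0], 25], [[20, -60, 0], [0, 0, 0], 25], [[30, -85, 0], [0, 0, 0], 25], [[36, -100, 0], [0, 0, 0], 25], [[36, -100, 0], [0, 0, 0], 25]]'

```text
time_s: 4.48
ee_pos: [0.6359, -0.1559, 0.1248]
eef_rot: [-3.141, 0.0, 1.632]
force: [-0.1, 0.7, -0.8]
grip_width: 0.038
```

jog_arm --moves '[[[0, 1, -25], [0, 0, 0], 25], [[0, 1, -50], [0, 0, 0], 25], [[0, 1, -65], [0, 0, 0], 25], [[0, 1, -73], [0, 0, 0], 25], [[0, 1, -76], [0, 0, 0], 25]]'

```text
time_s: 4.9
ee_pos: [0.635, -0.1512, 0.0482]
eef_rot: [-3.14, -0.001, 1.635]
force: [-0.1, -0.1, -0.3]
grip_width: 0.0379
```

jog_arm --moves '[[[0, 0, -2], [0, 0, 0], 25], [[0, 0, -3], [0, 0, 0], 25], [[0, 0, -3], [0, 0, 0], 25]]'

```text
time_s: 5.15
ee_pos: [0.636, -0.1519, 0.0474]
eef_rot: [3.14, 0.0, 1.635]
force: [0.3, 0.3, -1.1]
grip_width: 0.0374
```

jog_arm --moves '[[[0, -1, -1], [0, 0, 0], 25], [[0, -1, -2], [0, 0, 0], 25], [[0, -1, -2], [0, 0, 0], 25]]'

```text
time_s: 5.4
ee_pos: [0.6361, -0.1532, 0.0461]
eef_rot: [3.14, 0.001, 1.635]
force: [-3.9, 1.3, 9.6]
grip_width: 0.0379
```

Contact at 9.6 N up, so the bottle is seated. Releasing.

jog_arm --moves '[[[0, 0, 0.5], [0, 0, 0], 45], [[0, 0, 0.5], [0, 0, 0], 55], [[0, 0, 0.5], [0, 0, 0], 65], [[0, 0, 0.5], [0, 0, 0], 75], [[0, 0, 0.5], [0, 0, 0], 75]]'

```text
time_s: 5.82
ee_pos: [0.6356, -0.153, 0.0449]
eef_rot: [-3.142, -0.0, 1.635]
force: [0.3, 0.9, 0.3]
grip_width: 0.0676
```

jog_arm --moves '[[[0, 0, 15], [0, 0, 0], 80], [[0, 0, 45], [0, 0, 0], 80], [[0, 0, 80], [0, 0, 0], 80], [[0, 0, 120], [0, 0, 0], 80], [[0, 0, 140], [0, 0, 0], 80]]'

```text
time_s: 6.23
ee_pos: [0.6365, -0.1532, 0.19]
eef_rot: [3.137, 0.002, 1.635]
force: [0.6, 0.2, 0.7]
grip_width: 0.0797
```

jog_arm --moves '[[[-40, 6, 0], [0, 0, 0], 80], [[-80, 12, 0], [0, 0, 0], 80], [[-120, 18, -20], [0, 0, 0], 80], [[-160, 24, -40], [0, 0, 0], 80], [[-188, 29, -60], [0, 0, 0], 80]]'

```text
time_s: 6.65
ee_pos: [0.4459, -0.1237, 0.125]
eef_rot: [3.14, 0.001, 1.635]
force: [0.6, -0.9, -0.2]
grip_width: 0.0797
```

```bash
python3 - <<'E'
from h import *
C=cam("scene");cv2.imwrite("pics/s2.png",C["img"][:,:,::-1])
C=cam("wrist");cv2.imwrite("pics/w2.png",C["img"][:,:,::-1]);print(ctrl.get_obs()["ee_pos"])
print(proj(C,[[.448,-.1246,.095]]))
for c in conts(mask(C,*BL)): print(cv2.boundingRect(c))
E
```

```text
[ 0.44091093 -0.1220012   0.12073483]
[[344.1483005  281.18415904]]
(312, 254, 63, 59)
```

View pics/s2.png

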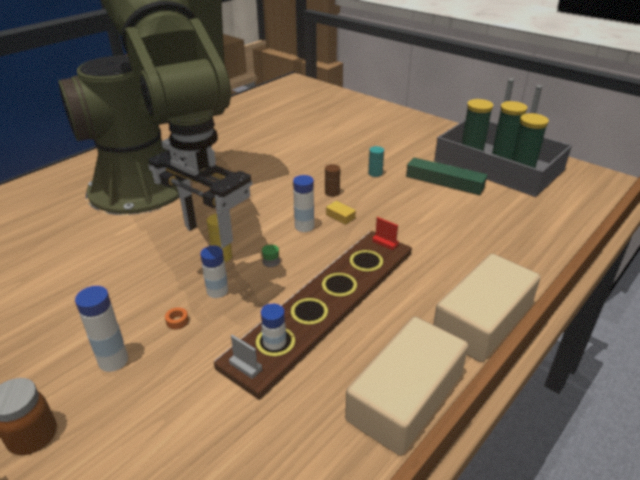

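View pics/w2.png

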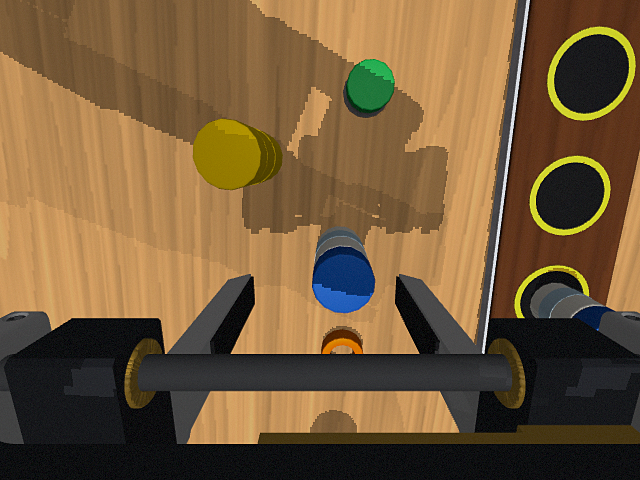

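S stands on the last mark at (275,335) in the scene view. M's cap centre is at (343,282) in the wrist view, as predicted. I'll go down on M.

jog_arm --moves '[[[0, 0, -30], [0, 0, 0], 75], [[0, 0, -60], [0, 0, 0], 70], [[0, 0, -80], [0, 0, 0], 70], [[0, 0, -88], [0, 0, 0], 60], [[0, 0, -88], [0, 0, 0], 50]]'

```text
time_s: 7.17
ee_pos: [0.4473, -0.1238, 0.0359]
eef_rot: [-3.139, -0.001, 1.635]
force: [0.2, 0.2, 0.5]
grip_width: 0.0601
```

jog_arm --moves '[[[0, 0, 0], [0, 0, 0], 50], [[0, 0, 0], [0, 0, 0], 40], [[0, 0, 0], [0, 0, 0], 28], [[0, 0, 0], [0, 0, 0], 28], [[0, 0, 0], [0, 0, 0], 28]]'

```text
time_s: 7.58
ee_pos: [0.4485, -0.1242, 0.0382]
eef_rot: [3.139, 0.001, 1.635]
force: [-0.2, -0.5, 7.3]
grip_width: 0.0408
```

jog_arm --moves '[[[0, 0, 0], [0, 0, 0], 28], [[0, 0, 0], [0, 0, 0], 28]]'

```text
time_s: 7.75
ee_pos: [0.4485, -0.1242, 0.0382]
eef_rot: [3.139, 0.001, 1.635]
force: [-0.2, 0.5, 7.8]
grip_width: 0.0405
```

jog_arm --moves '[[[0, 0, 8], [0, 0, 0], 28], [[0, 0, 25], [0, 0, 0], 28], [[0, 0, 50], [0, 0, 0], 28], [[0, 0, 75], [0, 0, 0], 28], [[10, 3, 85], [0, 0, 0], 28]]'

```text
time_s: 8.17
ee_pos: [0.4578, -0.1215, 0.1257]
eef_rot: [3.138, 0.002, 1.634]
force: [0.5, -1.9, -0.7]
grip_width: 0.0409
```

jog_arm --moves '[[[25, 8, 0], [0, 0, 0], 28], [[50, 16, 0], [0, 0, 0], 28], [[80, 25, 0], [0, 0, 0], 28], [[110, 35, 0], [0, 0, 0], 28], [[140, 45, 0], [0, 0, 0], 28]]'

```text
time_s: 8.58
ee_pos: [0.5989, -0.0753, 0.1228]
eef_rot: [3.141, 0.0, 1.635]
force: [0.6, -0.4, -0.1]
grip_width: 0.041
```

jog_arm --moves '[[[20, 7, 0], [0, 0, 0], 28], [[32, 11, -10], [0, 0, 0], 28], [[32, 11, -30], [0, 0, 0], 28], [[32, 11, -45], [0, 0, 0], 28], [[32, 11, -55], [0, 0, 0], 28]]'

```text
time_s: 9.0
ee_pos: [0.6291, -0.0647, 0.0658]
eef_rot: [-3.14, -0.0, 1.635]
force: [-0.3, -0.3, -1.0]
grip_width: 0.0407
```

jog_arm --moves '[[[0, 0, -3], [0, 0, 0], 28], [[0, 0, -6], [0, 0, 0], 28], [[0, 0, -6], [0, 0, 0], 28]]'

```text
time_s: 9.25
ee_pos: [0.6297, -0.0651, 0.0615]
eef_rot: [3.141, 0.0, 1.635]
force: [-0.8, 0.0, -1.5]
grip_width: 0.0406
```

jog_arm --moves '[[[1, 0, -2], [0, 0, 0], 28], [[1, 0, -3], [0, 0, 0], 28], [[1, 0, -3], [0, 0, 0], 28]]'

```text
time_s: 9.5
ee_pos: [0.6308, -0.065, 0.0583]
eef_rot: [3.141, 0.0, 1.635]
force: [0.3, 0.1, -0.2]
grip_width: 0.0407
```

jog_arm --moves '[[[0, 0, -1], [0, 0, 0], 28], [[0, 0, -1.5], [0, 0, 0], 28], [[0, 0, -1.5], [0, 0, 0], 28]]'

```text
time_s: 9.75
ee_pos: [0.6309, -0.065, 0.0582]
eef_rot: [3.141, 0.0, 1.635]
force: [-5.4, 1.5, 12.4]
grip_width: 0.0411
```

jog_arm --moves '[[[0, 0, 0.5], [0, 0, 0], 50], [[0, 0, 0.5], [0, 0, 0], 60], [[0, 0, 0.5], [0, 0, 0], 70], [[0, 0, 0.5], [0, 0, 0], 80], [[0, 0, 0.5], [0, 0, 0], 80]]'

```text
time_s: 10.17
ee_pos: [0.6306, -0.065, 0.0568]
eef_rot: [-3.141, -0.0, 1.635]
force: [-0.3, -0.4, -0.1]
grip_width: 0.0705
```

jog_arm --moves '[[[0, 0, 20], [0, 0, 0], 80], [[0, 0, 55], [0, 0, 0], 80], [[0, 0, 95], [0, 0, 0], 80], [[0, 0, 130], [0, 0, 0], 80], [[0, 0, 140], [0, 0, 0], 80]]'

```text
time_s: 10.58
ee_pos: [0.6321, -0.0652, 0.2032]
eef_rot: [3.134, 0.002, 1.635]
force: [0.9, -0.5, 0.8]
grip_width: 0.0802
```

jog_arm --moves '[[[-20, -30, 0], [0, 0, 0], 80], [[-40, -64, 0], [0, 0, 0], 80], [[-60, -98, 0], [0, 0, 0], 80], [[-80, -132, 0], [0, 0, 0], 80], [[-100, -166, 0], [0, 0, 0], 80]]'

```text
time_s: 11.0
ee_pos: [0.5293, -0.2322, 0.1964]
eef_rot: [-3.141, -0.0, 1.635]
force: [0.5, -0.7, 0.0]
grip_width: 0.0796
```

jog_arm --moves '[[[-20, -32, 0], [0, 0, 0], 80], [[-40, -64, 0], [0, 0, 0], 80], [[-60, -96, 0], [0, 0, 0], 80], [[-78, -120, 0], [0, 0, 0], 80], [[-78, -120, 0], [0, 0, 0], 80]]'

```text
time_s: 11.42
ee_pos: [0.4496, -0.3546, 0.1963]
eef_rot: [-3.141, 0.0, 1.631]
force: [0.7, -0.2, -0.8]
grip_width: 0.0797
```

```bash
python3 - <<'E'
from h import *
C=cam("wrist");o=ctrl.get_obs();print(o["ee_pos"],o["eef_rot"])
print(proj(C,[[.4524,-.351,.134]]))
for c in conts(mask(C,*BL)): print(cv2.boundingRect(c))
E
```

```text
[ 0.45106549 -0.35277479  0.19637301] [-3.14097581e+00 -3.75312390e-04  1.63131264e+00]
[[330.10410379 252.26551332]]
(296, 225, 66, 63)
(568, 0, 51, 28)
```

jog_arm --moves '[[[1, 1, -30], [0, 0, 0], 80], [[1, 1, -60], [0, 0, 0], 80], [[1, 1, -90], [0, 0, 0], 75], [[1, 1, -115], [0, 0, 0], 70], [[1, 1, -124], [0, 0, 0], 65]]'

```text
time_s: 11.88
ee_pos: [0.4529, -0.3479, 0.0691]
eef_rot: [-3.138, -0.004, 1.636]
force: [0.0, -0.9, -0.9]
grip_width: 0.0665
```

jog_arm --moves '[[[0, 0, 0], [0, 0, 0], 55], [[0, 0, 0], [0, 0, 0], 45], [[0, 0, 0], [0, 0, 0], 33], [[0, 0, 0], [0, 0, 0], 33], [[0, 0, 0], [0, 0, 0], 33]]' --squeeze 22

```text
time_s: 12.3
ee_pos: [0.4544, -0.3503, 0.0746]
eef_rot: [3.139, 0.002, 1.635]
force: [1.1, 1.6, 7.2]
grip_width: 0.0474
```

jog_arm --moves '[[[0, 0, 0], [0, 0, 0], 33], [[0, 0, 0], [0, 0, 0], 33], [[0, 0, 2], [0, 0, 0], 33], [[0, 0, 5], [0, 0, 0], 33], [[0, 0, 10], [0, 0, 0], 33]]'

```text
time_s: 12.72
ee_pos: [0.4534, -0.3498, 0.083]
eef_rot: [-3.141, -0.001, 1.635]
force: [-0.7, 0.2, -3.0]
grip_width: 0.048
```

jog_arm --moves '[[[0, 0, 15], [0, 0, 0], 33], [[0, 0, 40], [0, 0, 0], 33], [[0, 0, 70], [0, 0, 0], 33], [[0, 5, 90], [0, 0, 0], 33], [[5, 15, 100], [0, 0, 0], 33]]'

```text
time_s: 13.13
ee_pos: [0.4588, -0.3358, 0.1862]
eef_rot: [3.139, 0.003, 1.634]
force: [0.2, 0.1, -2.2]
grip_width: 0.0479
```

jog_arm --moves '[[[5, 20, 0], [0, 0, 0], 33], [[13, 45, 0], [0, 0, 0], 33], [[23, 75, 0], [0, 0, 0], 33], [[33, 105, 0], [0, 0, 0], 33], [[43, 135, 0], [0, 0, 0], 33]]'

```text
time_s: 13.55
ee_pos: [0.5017, -0.1979, 0.1824]
eef_rot: [-3.141, -0.001, 1.635]
force: [1.2, -0.5, -2.5]
grip_width: 0.0476
```

jog_arm --moves '[[[10, 30, 0], [0, 0, 0], 33], [[20, 60, 0], [0, 0, 0], 33], [[30, 90, 0], [0, 0, 0], 33], [[40, 120, 0], [0, 0, 0], 33], [[50, 150, 0], [0, 0, 0], 33]]'

```text
time_s: 13.97
ee_pos: [0.5516, -0.0477, 0.1824]
eef_rot: [-3.141, -0.0, 1.635]
force: [0.7, 0.3, -2.2]
grip_width: 0.0478
```

jog_arm --moves '[[[12, 30, 0], [0, 0, 0], 33], [[24, 60, 0], [0, 0, 0], 33], [[36, 90, 0], [0, 0, 0], 33], [[48, 120, 0], [0, 0, 0], 33], [[58, 140, 0], [0, 0, 0], 33]]'

```text
time_s: 14.38
ee_pos: [0.6095, 0.0934, 0.1822]
eef_rot: [-3.14, -0.0, 1.636]
force: [0.7, -0.2, -3.1]
grip_width: 0.0478
```

jog_arm --moves '[[[6, 12, 0], [0, 0, 0], 33], [[10, 22, 0], [0, 0, 0], 33], [[10, 22, -15], [0, 0, 0], 33], [[10, 22, -40], [0, 0, 0], 33], [[10, 22, -60], [0, 0, 0], 33]]'

```text
time_s: 14.8
ee_pos: [0.6191, 0.1124, 0.1214]
eef_rot: [-3.141, 0.0, 1.635]
force: [-0.0, -0.1, -2.4]
grip_width: 0.048
```

jog_arm --moves '[[[0, 0, -12], [0, 0, 0], 33], [[0, 0, -20], [0, 0, 0], 33], [[0, 0, -24], [0, 0, 0], 33], [[0, 0, -26], [0, 0, 0], 33], [[0, 0, -26], [0, 0, 0], 33]]'

```text
time_s: 15.22
ee_pos: [0.6199, 0.112, 0.0975]
eef_rot: [3.141, -0.0, 1.635]
force: [0.4, 0.6, -2.1]
grip_width: 0.0475
```

jog_arm --moves '[[[0, 0, -1], [0, 0, 0], 33], [[0, 0, -1.5], [0, 0, 0], 33], [[0, 0, -1.5], [0, 0, 0], 33]]'

```text
time_s: 15.47
ee_pos: [0.6198, 0.1121, 0.0959]
eef_rot: [3.141, -0.0, 1.635]
force: [-0.5, 0.1, -3.1]
grip_width: 0.0478
```

jog_arm --moves '[[[0, 2, -1], [0, 0, 0], 33], [[0, 2, -1.5], [0, 0, 0], 33], [[0, 2, -1.5], [0, 0, 0], 33]]'

```text
time_s: 15.72
ee_pos: [0.6199, 0.1142, 0.0947]
eef_rot: [3.141, -0.0, 1.635]
force: [-1.7, 0.0, 4.9]
grip_width: 0.0478
```

jog_arm --moves '[[[0, 0, -1], [0, 0, 0], 33], [[0, 0, -1.5], [0, 0, 0], 33], [[0, 0, -1.5], [0, 0, 0], 33]]'

```text
time_s: 15.97
ee_pos: [0.62, 0.1144, 0.0946]
eef_rot: [3.14, -0.0, 1.635]
force: [-7.7, 0.1, 16.7]
grip_width: 0.0477
```

jog_arm --moves '[[[0, 0, 1.5], [0, 0, 0], 33], [[0, 0, 1.5], [0, 0, 0], 60], [[0, 0, 1.5], [0, 0, 0], 70], [[0, 0, 1.5], [0, 0, 0], 80], [[0, 0, 1.5], [0, 0, 0], 80]]'

```text
time_s: 16.38
ee_pos: [0.6196, 0.114, 0.0937]
eef_rot: [-3.141, 0.0, 1.635]
force: [-0.4, -0.0, 0.2]
grip_width: 0.0713
```

jog_arm --moves '[[[0, 0, 10], [0, 0, 0], 80], [[0, 0, 35], [0, 0, 0], 80], [[0, 0, 70], [0, 0, 0], 80], [[0, 0, 105], [0, 0, 0], 80], [[0, 0, 110], [0, 0, 0], 80]]'

```text
time_s: 16.8
ee_pos: [0.6214, 0.1143, 0.2115]
eef_rot: [3.132, -0.001, 1.635]
force: [1.0, 0.4, 0.6]
grip_width: 0.0801
```

jog_arm --moves '[[[-40, 6, 0], [0, 0, 0], 80], [[-80, 12, 0], [0, 0, 0], 80], [[-120, 18, 0], [0, 0, 0], 80], [[-160, 24, 0], [0, 0, 0], 80], [[-192, 28, -20], [0, 0, 0], 80]]'

```text
time_s: 17.22
ee_pos: [0.4265, 0.1426, 0.1867]
eef_rot: [3.136, -0.001, 1.635]
force: [0.8, 0.9, 0.9]
grip_width: 0.0801
```

```bash
python3 - <<'E'
from h import *
C=cam("scene");cv2.imwrite("pics/s3.png",C["img"][:,:,::-1])
C=cam("wrist");o=ctrl.get_obs();print(o["ee_pos"],o["eef_rot"])
print(proj(C,[[.428,.1415,.109]]))
for c in conts(mask(C,*BL)): print(cv2.boundingRect(c))
E
```

```text
[0.42272426 0.14210652 0.1818547 ] [-3.13703353e+00  6.37012512e-04  1.63646589e+00]
[[337.50418785 254.97332137]]
(308, 233, 58, 56)
```

View pics/s3.png

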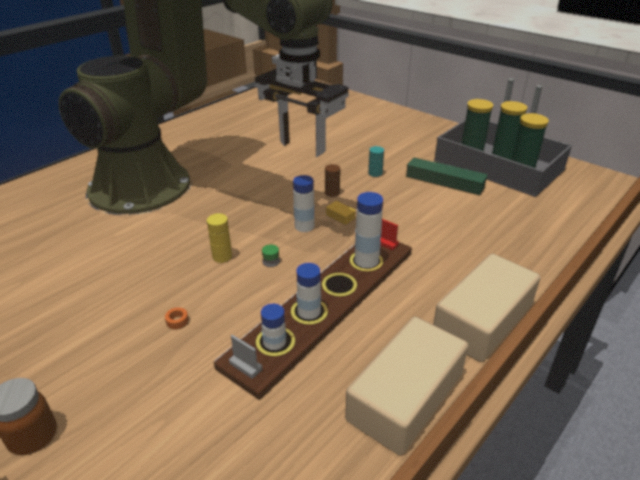

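Scene view: S, M and XL stand upright on their marks, the second mark (340,284) is empty, and L is still at (303,205). Now L.

jog_arm --moves '[[[1, -2, -30], [0, 0, 0], 80], [[1, -2, -60], [0, 0, 0], 80], [[1, -2, -95], [0, 0, 0], 75], [[1, -2, -125], [0, 0, 0], 70], [[1, -2, -137], [0, 0, 0], 65]]'

```text
time_s: 17.73
ee_pos: [0.4277, 0.1396, 0.044]
eef_rot: [-3.138, 0.001, 1.635]
force: [-0.4, 0.1, -0.3]
grip_width: 0.0672
```

jog_arm --moves '[[[0, 0, 0], [0, 0, 0], 55], [[0, 0, 0], [0, 0, 0], 45], [[0, 0, 0], [0, 0, 0], 30], [[0, 0, 0], [0, 0, 0], 30], [[0, 0, 0], [0, 0, 0], 30]]' --squeeze 18

```text
time_s: 18.15
ee_pos: [0.4296, 0.1402, 0.0483]
eef_rot: [3.139, -0.0, 1.635]
force: [-0.3, -1.0, 7.7]
grip_width: 0.0436
```

jog_arm --moves '[[[0, 0, 0], [0, 0, 0], 30], [[0, 0, 0], [0, 0, 0], 30], [[0, 0, 2], [0, 0, 0], 30], [[0, 0, 5], [0, 0, 0], 30], [[0, 0, 10], [0, 0, 0], 30]]'

```text
time_s: 18.57
ee_pos: [0.4284, 0.14, 0.0572]
eef_rot: [-3.141, 0.0, 1.635]
force: [-0.0, 0.3, -2.1]
grip_width: 0.0438
```

jog_arm --moves '[[[0, 0, 15], [0, 0, 0], 30], [[0, 0, 40], [0, 0, 0], 30], [[0, -8, 65], [0, 0, 0], 30], [[5, -25, 85], [0, 0, 0], 30], [[15, -50, 95], [0, 0, 0], 30]]'

```text
time_s: 18.98
ee_pos: [0.4439, 0.0905, 0.155]
eef_rot: [3.138, -0.0, 1.637]
force: [0.0, 0.2, -0.7]
grip_width: 0.0441
```

jog_arm --moves '[[[20, -25, 0], [0, 0, 0], 30], [[40, -45, 0], [0, 0, 0], 30], [[65, -60, 0], [0, 0, 0], 30], [[90, -65, 0], [0, 0, 0], 30], [[120, -65, 0], [0, 0, 0], 30]]'

```text
time_s: 19.4
ee_pos: [0.5643, 0.0235, 0.1525]
eef_rot: [-3.142, 0.0, 1.633]
force: [-0.1, 0.4, -1.5]
grip_width: 0.0436
```

jog_arm --moves '[[[25, 0, 0], [0, 0, 0], 30], [[45, 0, 0], [0, 0, 0], 30], [[61, 0, 0], [0, 0, 0], 30], [[61, 0, -15], [0, 0, 0], 30], [[61, 0, -40], [0, 0, 0], 30]]'

```text
time_s: 19.82
ee_pos: [0.6263, 0.025, 0.1138]
eef_rot: [3.137, 0.0, 1.635]
force: [-0.1, -0.4, -2.0]
grip_width: 0.0437
```

jog_arm --moves '[[[0, 0, -18], [0, 0, 0], 30], [[0, 0, -30], [0, 0, 0], 30], [[0, 0, -37], [0, 0, 0], 30], [[0, 0, -40], [0, 0, 0], 30], [[0, 0, -40], [0, 0, 0], 30]]'

```text
time_s: 20.23
ee_pos: [0.6247, 0.0251, 0.0722]
eef_rot: [3.141, 0.0, 1.635]
force: [0.6, 0.1, -1.3]
grip_width: 0.0438
```

jog_arm --moves '[[[0, 0, -1], [0, 0, 0], 30], [[0, 0, -2], [0, 0, 0], 30], [[0, 0, -2], [0, 0, 0], 30]]'

```text
time_s: 20.48
ee_pos: [0.6249, 0.025, 0.0706]
eef_rot: [3.141, 0.0, 1.635]
force: [-0.0, -0.7, -1.9]
grip_width: 0.044
```

jog_arm --moves '[[[0, 0, -1], [0, 0, 0], 30], [[0, 0, -2], [0, 0, 0], 30], [[0, 0, -2], [0, 0, 0], 30]]'

```text
time_s: 20.73
ee_pos: [0.6248, 0.025, 0.0683]
eef_rot: [3.141, 0.0, 1.635]
force: [-1.2, 0.1, 2.2]
grip_width: 0.0434
```

jog_arm --moves '[[[0, 0, -0.5], [0, 0, 0], 30], [[0, 0, -1], [0, 0, 0], 30], [[0, 0, -1], [0, 0, 0], 30]]'

```text
time_s: 20.98
ee_pos: [0.6249, 0.025, 0.0683]
eef_rot: [3.141, 0.0, 1.635]
force: [-5.3, -0.7, 11.0]
grip_width: 0.0438
```

Seated. I'll release and back off upwards.

jog_arm --moves '[[[0, 0, 1], [0, 0, 0], 30], [[0, 0, 1], [0, 0, 0], 55], [[0, 0, 1], [0, 0, 0], 70], [[0, 0, 1], [0, 0, 0], 80], [[0, 0, 1], [0, 0, 0], 80]]'

```text
time_s: 21.4
ee_pos: [0.6246, 0.025, 0.0678]
eef_rot: [-3.141, -0.0, 1.635]
force: [0.2, 0.2, 0.0]
grip_width: 0.0669
```

jog_arm --moves '[[[0, 0, 10], [0, 0, 0], 80], [[0, 0, 35], [0, 0, 0], 80], [[0, 0, 70], [0, 0, 0], 80], [[0, 0, 105], [0, 0, 0], 80], [[0, 0, 130], [0, 0, 0], 80]]'

```text
time_s: 21.82
ee_pos: [0.625, 0.025, 0.2021]
eef_rot: [3.138, 0.0, 1.635]
force: [0.7, 0.1, 0.6]
grip_width: 0.08
```

jog_arm --moves '[[[-40, 0, 0], [0, 0, 0], 80], [[-80, 0, 0], [0, 0, 0], 80], [[-120, 0, 0], [0, 0, 0], 80], [[-160, 0, 0], [0, 0, 0], 80], [[-190, 0, 0], [0, 0, 0], 80]]'

```text
time_s: 22.23
ee_pos: [0.432, 0.0251, 0.1984]
eef_rot: [3.141, 0.0, 1.635]
force: [-0.1, -0.3, -0.1]
grip_width: 0.0803
```

jog_arm --moves '[[[-20, 40, 0], [0, 0, 0], 80], [[-35, 75, 0], [0, 0, 0], 80], [[-50, 110, 0], [0, 0, 0], 80], [[-65, 145, 0], [0, 0, 0], 80], [[-70, 170, 0], [0, 0, 0], 80]]'

```text
time_s: 22.65
ee_pos: [0.3629, 0.1971, 0.199]
eef_rot: [3.14, -0.001, 1.636]
force: [1.1, -0.5, 0.5]
grip_width: 0.08
```

jog_arm --moves '[[[0, 0, 0], [0, 0, 0], 80], [[0, 0, 0], [0, 0, 0], 80], [[0, 0, 0], [0, 0, 0], 80], [[0, 0, 0], [0, 0, 0], 80]]'

```text
time_s: 22.98
ee_pos: [0.365, 0.1943, 0.1982]
eef_rot: [3.141, 0.0, 1.634]
force: [-0.3, -0.3, -0.4]
grip_width: 0.0801
```

```bash
python3 - <<'E'
from h import *
A=cam("top");B=cam("scene")
cv2.imwrite("pics/t4.png",A["img"][:,:,::-1]);cv2.imwrite("pics/s4.png",B["img"][:,:,::-1])
BB=((105,90,25),(128,255,255))
H=dict(XL=.145,L=.12,M=.095,S=.07)
G=dict(XL=(.6195,.1146),L=(.625,.0248),M=(.6307,-.065),S=(.6364,-.1549))
for C in(A,B):
    for c in conts(mask(C,*BB),80):
        c=cv2.convexHull(c);m=cv2.moments(c)
        if m['m00']>1200: continue
        u=np.array([m['m10'],m['m01']])/m['m00']
        for n in H:
            p=plane(C,u,.02+H[n]-.011)[0]
            if np.hypot(*(p[:2]-G[n]))<.04: print(n,u.round(),p.round(4),'off',(1e3*(p[:2]-G[n])).round(1))
E
```

```text
S [419. 181.] [ 0.6377 -0.1565  0.079 ] off [ 1.3 -1.6]
M [375. 180.] [ 0.6324 -0.0654  0.104 ] off [ 1.7 -0.4]
L [330. 181.] [0.6255 0.0269 0.129 ] off [0.5 2.1]
XL [284. 181.] [0.6205 0.1159 0.154 ] off [1.  1.3]
S [272. 315.] [ 0.6365 -0.1571  0.079 ] off [ 0.1 -2.2]
M [308. 274.] [ 0.6312 -0.0667  0.104 ] off [ 0.5 -1.7]
L [340. 236.] [0.6249 0.0247 0.129 ] off [-0.1 -0.1]
XL [369. 203.] [0.6201 0.1131 0.154 ] off [ 0.6 -1.5]
```

View pics/s4.png

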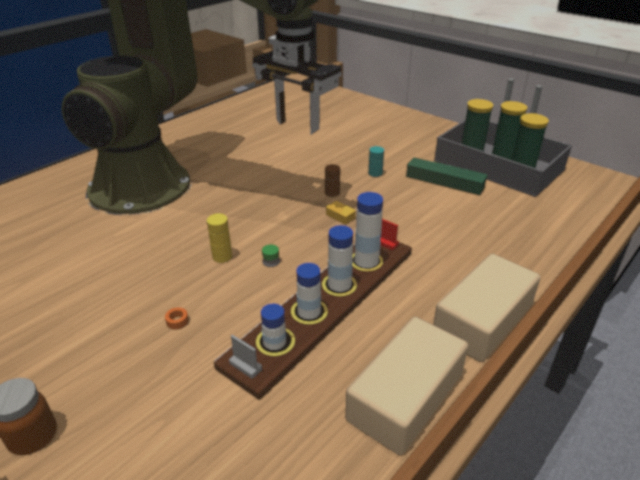

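View pics/t4.png

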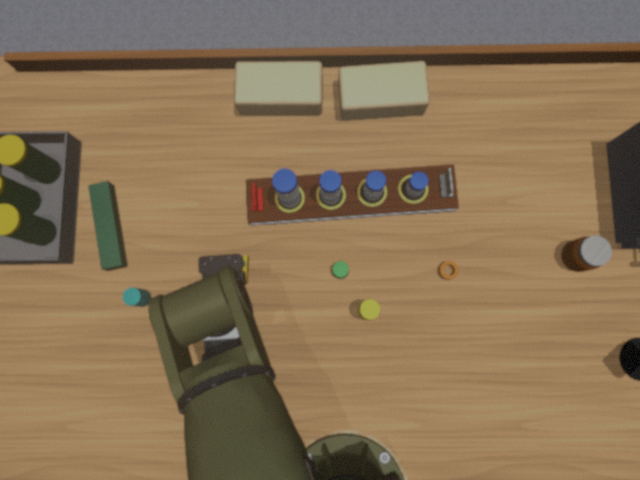

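Both views show four upright bottles centred on their marks, at scene pixels (369,203), (340,236), (308,274) and (272,315). XL is by the red holder and the arm is clear of everything.

```bash
python3 -c "
from station import ctrl
print(ctrl.hand_in())"
```

```text
the job is handed in; nothing more can be done
None
```

All four bottles now stand on the display step in order of height, with the tallest on the mark beside the red holder. I handed the job in after about 23 s of the 115 s allowed. `hand_in()` gives no verdict, so the result below rests on my own checks.

- **Finding things:** I located the bottles and marks in the top and scene cameras. The two views together put each cap within about 1 mm of its stated height, and the marks came out 90 mm apart.
- **Moving the bottles:** I moved them in the order shortest, third tallest, tallest, second tallest. Each was lowered until the wrist felt about 10–17 N of contact, then released.
- **Last check:** both cameras put each bottle's axis within about 2.5 mm of its mark's centre, against the 14 mm allowed. All four look upright and released, and the arm is clear of them. I judged uprightness and stillness by eye and did not measure them. No look-alike appears to have moved.
- **Disagreements:** the two cameras differed by up to 3 mm on mark and bottle positions, so I averaged the marks. Just before its grasp, the second tallest bottle's cap showed about 6 pixels (roughly 4 mm) off my prediction in the wrist view. I allowed 2 mm for that, and the last check shows it well centred.

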